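# Charge the bed chamber and snap the cell's covers shut

## Robot

A 6-joint arm with a two-finger parallel gripper is mounted at the origin on the work surface. World frame = base frame: x ahead of the robot, y to its left, z up, the work surface at z = 0. Lengths are in m, angles in rad, forces in N, time in s.
With the tool pointing down it reaches from about 0.35 to 0.775 m from the base axis. Payload 7.3 kg.
Tool frame: the origin (TCP) lies on the front face of the gripper's body, between the roots of the fingers; the fingertips stand ahead of it and the grasp point (between the pads) lies 47 mm ahead of it (finger_overhang is the z of the fingertips in the tool frame, in m); z points along the fingers, y is the line along which they close (so a half turn about z gives the same grasp; the last joint's range is limited). The gripper opens to 92 mm and grips with 3 to 60 N. Pads are 19 mm wide; open, the fingers measure 130 mm over their backs; the gripper's body (75 mm by 190 mm) begins 47 mm behind the grasp point.
Start: joints at [-1.442, 0.342, 1.524, -0, 1.275, -0.146], TCP at [0.142, -0.505, 0.292] pointing down, gripper open.
Joint ranges: [-2.53, 2.53], [-0.77, 2.02], [0.04, 2.7], [-1, 4.14], [0.28, 2.66], [-3.11, 3.11]. Speed limits (rad/s): [2.57, 2.57, 3.14, 3.14, 3.14, 3.14].

## Interface

Orientations are given as [roll, pitch, yaw] about the fixed x, y, z axes, in that order (R = Rz(yaw) Ry(pitch) Rx(roll)).
In Python, from cell import * gives the robot as it stands. The module is installed in compiled form; this text tells all that it offers.
- The arm moves only by the tool arm_command, never from a script. Its argument "series" is a list of rows, each an object of numbers: "x", "y", "z": the shift along the tool's x, y, z in mm; "rx", "ry", "rz": the turn, a rotation vector about the tool's x, y, z in degrees. A call has 1 to 20 rows; each row is the pose to reach, as a shift and turn from the pose commanded when the call began, along the tool's axes at that moment; what a row does not reach only later rows make up. A row lasts 1/10 s, in which the tool goes at most 50 mm and 8.59 degrees, less where a joint would pass 70% of its speed; a pose out of reach is approached as far as the arm can. A call with a gripper value outside its range is refused whole. "hand" is the finger opening in mm, from 0 to 91.8, set as the call begins (left out, the last holds). The fingers move at their own pace and stop on an object; "squeeze" is the grip in N (left out, the last holds). Time passes only in rows, so rows that repeat a pose let the fingers close. It gives the time, the measured TCP pose, the force, the opening and the grip force at its end, in the units of the state.
- observe(): the state, without advancing time (a new reading comes with each control period).
- read_camera(name): name is "scene" or "side" or "wrist"; returns a dict with "pixels" (400x640x3 uint8, blue, green, red), "K" (3x3 intrinsics, pixels), "rvec" (rotation vector, rad) and "tvec" (3), from world to camera coordinates, as OpenCV has them. Camera axes: x right, y down, z forward; pixel columns grow to the right and rows downward; lengths in m; the calibration is good to about 2 mm. A picture is of the moment at which its call begins. There is no depth.
- hand_in(): hands the job in; it is judged then, once.
Trained networks look in a picture, given as the dict that the camera call returned (one of the last four; its "shot" number tells which), for a name from the list of things; names that differ only in an ending like _2 or _b are one class to them, and where a whole thing is asked for, a point or a joint stands for the part that bears it (a point fixed in the world has none). Each returns a list of dicts, best first, with "confidence" (0 to 1); they miss things now and then, are a little off and sometimes report something else, mostly with a low value. They report only what shows in the picture. A call takes as long as a camera call.
- boxes_of(picture, query): "point" ([x, y, z] in m, in world coordinates, good to about 4 mm: the middle of the surface that is visible of it).
- trace(picture, query): "pixels" (400x640 bool, what is visible of it).
- mark_of(picture, query): "point" ([x, y, z] in m, in world coordinates, good to about 4 mm: a listed point, or the origin of a listed thing).
The state is a dict: "time": time; "qpos": joint angles; "qvel": joint speeds; "joint_efforts": joint torques, N m; "tool_pos": TCP position; "tool_rot": TCP orientation; "contact_force": force on the tool from outside, world axes, zero at the start; "torque": the same for the moment, N m; "opening": finger opening in m; "grip_force": force on a finger pad.
Only numpy, scipy, OpenCV 4.12 (cv2) and the standard library are available. Lean on these libraries where they do the work, as an engineer would, in place of code of your own. Each camera call takes 0.05 s, during which the arm holds its last target. There are 200 camera calls.

## Task

Tip all six ceramic balls out of the scoop into the wide chamber of the steel cell and leave the scoop standing upright on the bench. Then close the cell's two black sprung covers, pressing each down until its catch snaps and holds it fully shut by itself; the housing gives on its soft feet, so press on by feel, but gently, as the cell is delicate. Leave the beaker, the bottle and the screwdriver where they are.

Things in the scene. Friction and masses are not known exactly. Their poses are not given: they have to be found in the camera images.
- cell: steel electrolysis cell on a fixed dark base plate 150 x 200 x 12 mm (x by y). Origin: on the bench under its middle; x from the front (catches, towards the robot) to the back (hinges), z up. On soft bushings stands a housing 110 (x) x 179 (y) mm, rim 93 mm above the bench, walls 6 mm, with two open compartments. Pressed, the housing sinks softly, about 2 mm per N, down to a hard stop at 28 mm
- bed (a point): centre of the inner floor of the WIDE chamber (the cell's -y side; 98 x 100 mm inside, 44 mm deep), 49 mm above the bench at rest; axes like the cell's
- terminal_bay (a point): centre of the inner floor of the NARROW terminal bay (the cell's +y side; 98 x 52 mm inside, two brass posts in it); axes like the cell's. Before the middle of each cover a grey catch block, 26 mm wide, reaches 26 mm out of the front wall; it ends below the closed cover's top
- bed_cover (a joint): angle of the wide chamber's cover, rad: 0 = flat on the rim, 1.57 = upright, 1.95 = stop, leaning back. Black plate from 4 to 114 mm from the hinge axis, 108 mm wide, 8 mm thick. A light spring lifts it when not held. Over the free edge's last 11 mm a tongue meets a spring roller: 5 to 12 N at the edge (catches differ) snaps it past; it then rests below 0.02 rad
- terminal_cover (a joint): angle of the narrow terminal bay's cover; the same kind of cover and catch, but 60 mm wide
- bed_cover_hinge (a point): middle of the wide cover's hinge axis, along the cell's y at the back rim (97 mm above the bench, 56 mm behind the cell's middle), halfway through the cover's thickness; the frame turns with the cover: -x along the plate to its free edge, z out of its outer (closed: upper) face
- bed_cover_edge (a point): the place to press: on the wide cover's outer (closed: upper) face, middle of its width, 106 mm from the hinge axis, 8 mm from the free edge
- terminal_cover_hinge (a point): the same point on the hinge axis of the narrow cover
- terminal_cover_edge (a point): the same place to press on the narrow cover
- scoop: aluminium scoop, about 80 g, six balls in it. Origin: centre of its underside; z up. A trough 66 mm long (x), 47 mm high, floor 40 mm wide (y), 4 mm thick; the walls across y slope out 35 degrees from vertical to pouring lips at y = +/-51 mm; end walls upright. Straight handle 14 x 14 mm along -x from x = -33 to -153 mm, its middle at z = 38 mm.
- scoop_grip (a point): point in the middle of the handle's section, 125 mm from the scoop's origin along its -x; axes like the scoop's. Turned 70 degrees or more about its x, the scoop pours over a lip
- beaker: bystander: empty glass beaker, 68 mm across, 85 mm high; origin: centre of its underside
- reagent: bystander: capped glass bottle, 68 mm across, 140 mm high; origin: centre of its underside
- driver: bystander: screwdriver lying on the bench; origin below its middle
- ball0_center (a point): centre of a white ceramic bed ball, 17 mm across, 10 g, one of six
- ball1_center (a point): centre of a white ceramic bed ball, 17 mm across, 10 g, one of six
- ball2_center (a point): centre of a white ceramic bed ball, 17 mm across, 10 g, one of six
- ball3_center (a point): centre of a white ceramic bed ball, 17 mm across, 10 g, one of six
- ball4_center (a point): centre of a white ceramic bed ball, 17 mm across, 10 g, one of six
- ball5_center (a point): centre of a white ceramic bed ball, 17 mm across, 10 g, one of six

How it is judged:
By the outcome, as a careful person would: the job done as asked, in the order asked, and still so for the second after the job is handed in, with the robot touching nothing.
It also fails if it takes over 72 s, if anything falls off the work surface, if the arm or the gripper's body presses on something with over 40 N, if the wrist force passes 120 N, or if a joint passes its speed limit or range.

## Working session

There is one attempt and no reset: what is moved stays moved. The work goes in short steps, Python scripts to look and compute and a tool call to move; the robot and the scene stay as the last step left them, time stands still between calls to the robot, and variables do not carry over. Pictures are saved under pics/ and viewed, at most 10 in all, crops included, and the job is handed in when it is done.

Besides the shell and the picture viewer there is one more tool, called after "Request:" as name(argument=value, ...), one argument or row to a line, values as JSON. arm_command: Moves the arm, as the interface text tells. Its arguments: {"type":"object","properties":{"series":{"type":"array"},"hand":{"type":"number"},"squeeze":{"type":"number"}},"required":["series"]}

```bash
mkdir -p pics
cat > h.py <<'E'
from cell import *
import numpy as np, cv2
from scipy.spatial.transform import Rotation as R
np.set_printoptions(precision=4,suppress=True)
def T():
    s=observe(); return np.array(s["tool_pos"]),R.from_euler('xyz',s["tool_rot"])
def m(pic,q,n=1):
    return [(np.round(d["point"],4).tolist(),round(d["confidence"],2)) for d in mark_of(pic,q)[:n]]
E
python3 - <<'E'
from h import *
s=observe(); print({k:np.round(v,3) for k,v in s.items()})
for c in ["scene","side"]:
    p=read_camera(c); cv2.imwrite(f"pics/{c}0.png",p["pixels"]); print(c)
    for q in ["cell","bed","terminal_bay","bed_cover_hinge","bed_cover_edge","terminal_cover_hinge","terminal_cover_edge","scoop","scoop_grip","beaker","reagent","driver"]:
        print(q,m(p,q))
    print(m(p,"ball0_center",6))
E
```

```text
{'time': np.float64(0.0), 'qpos': array([-1.442,  0.343,  1.525,  0.   ,  1.275, -0.146]), 'qvel': array([ 0.001,  0.002, -0.001,  0.001,  0.001,  0.001]), 'joint_efforts': array([  0.002, -43.124, -24.422,   0.072,   0.056,  -0.   ]), 'tool_pos': array([ 0.142, -0.505,  0.292]), 'tool_rot': array([-3.14 , -0.   ,  0.275]), 'contact_force': array([-0.114, -0.264,  0.809]), 'torque': array([-0.017,  0.021,  0.007]), 'grip_force': np.float64(0.0), 'opening': np.float64(0.092)}
scene
cell [([0.5891, -0.3069, 0.0241], 0.68)]
bed [([0.5853, -0.0005, 0.0496], 0.9)]
terminal_bay [([0.6122, 0.0882, 0.0484], 0.9)]
bed_cover_hinge [([0.6379, -0.0162, 0.0982], 0.67)]
bed_cover_edge [([0.6491, -0.0175, 0.2034], 0.92)]
terminal_cover_hinge [([0.669, 0.0696, 0.0955], 0.84)]
terminal_cover_edge [([0.6788, 0.064, 0.1981], 0.77)]
scoop [([0.592, -0.3093, 0.0027], 0.84)]
scoop_grip [([0.4677, -0.2885, 0.037], 0.6)]
beaker [([0.584, 0.2913, 0.0017], 0.7)]
reagent [([0.7006, 0.3727, 0.0032], 0.68)]
driver [([0.7158, -0.3472, 0.0016], 0.89)]
[]
side
cell [([0.596, 0.0333, 0.0007], 0.76)]
bed [([0.5899, -0.0012, 0.0468], 0.56)]
terminal_bay [([0.615, 0.0884, 0.0487], 0.68)]
bed_cover_hinge [([0.5937, 0.0294, 0.0009], 0.69)]
bed_cover_edge [([0.6451, -0.0155, 0.2031], 0.72)]
terminal_cover_hinge [([0.6676, 0.0716, 0.0932], 0.76)]
terminal_cover_edge [([0.6802, 0.0689, 0.2011], 0.65)]
scoop [([0.5921, -0.3143, 0.0029], 0.74)]
scoop_grip [([0.4655, -0.2834, 0.0378], 0.97)]
beaker [([0.5857, 0.294, -0.0028], 0.86)]
reagent [([0.7024, 0.3797, -0.0008], 0.68)]
driver [([0.7168, -0.3467, -0.0003], 0.75)]
[]
```

```bash
python3 -c "
import cv2,numpy as np
a=cv2.imread('pics/scene0.png');b=cv2.imread('pics/side0.png')
cv2.imwrite('pics/both0.png',cv2.resize(np.vstack([a,b]),(480,600)))"
```

```text
(no output)
```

View pics/scene0.png

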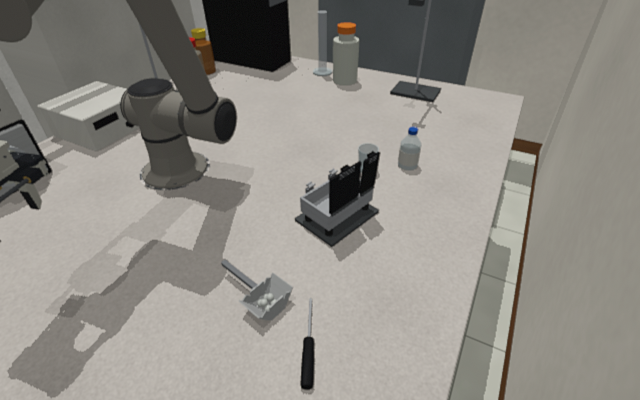

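View pics/side0.png

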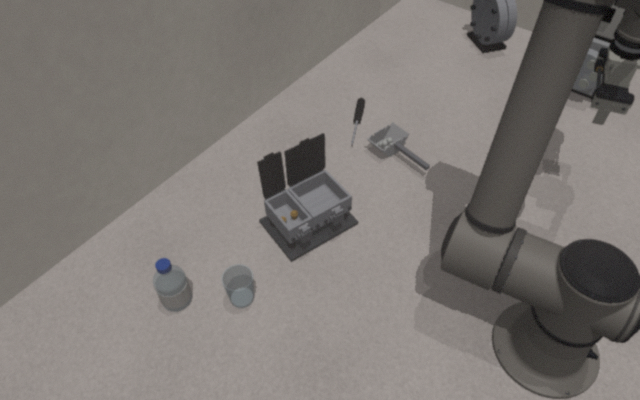

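The scene picture shows the cell at about (337,205) with both covers upright, the scoop with its balls at (265,297), and the screwdriver at (308,350). The beaker and bottle stand behind the cell at (368,155) and (409,150). The side view agrees. From the points, the cell yaw is about -16° and the scoop yaw about -12°.

```bash
cat >> h.py <<'E'
def go(p,Rt,Rc=None,pc=None):
    p0,R0=T()
    if pc is not None: p0=np.array(pc)
    if Rc is not None: R0=Rc
    print("shift mm",(R0.inv().apply(np.array(p)-p0)*1000).round(1),"rotvec deg",np.degrees((R0.inv()*Rt).as_rotvec()).round(2))
def down(yaw): return R.from_euler('xyz',[np.pi,0,yaw])
E
python3 - <<'E'
from h import *
ys=np.arctan2(-.286+.312,.4666-.592)
print(np.degrees(ys)-180)
ys-=np.pi
for z in (.2,.085): go([.4666,-.286,z],down(ys))
print(finger_overhang if 'finger_overhang' in globals() else None)
E
```

```text
-11.71354078377712
shift mm [ 371.5 -123.2   92.2] rotvec deg [ 0.   -0.   27.46]
shift mm [ 371.5 -123.2  207.2] rotvec deg [ 0.   -0.   27.46]
0.0655
```

Request:
arm_command(
  series=[
    {"x": 40,"y": -13,"z": 10,"rz": 4},
    {"x": 80,"y": -26,"z": 20,"rz": 8},
    {"x": 120,"y": -40,"z": 30,"rz": 12},
    {"x": 160,"y": -53,"z": 40,"rz": 16},
    {"x": 200,"y": -66,"z": 50,"rz": 20},
    {"x": 240,"y": -80,"z": 60,"rz": 24},
    {"x": 280,"y": -93,"z": 70,"rz": 27.5},
    {"x": 320,"y": -106,"z": 80,"rz": 27.5},
    {"x": 350,"y": -116,"z": 87,"rz": 27.5},
    {"x": 371.5,"y": -123,"z": 92,"rz": 27.5},
    {"x": 371.5,"y": -123,"z": 92,"rz": 27.5},
    {"x": 371.5,"y": -123,"z": 92,"rz": 27.5},
  ],
  hand=60,
  squeeze=60,
)

```text
invalid input
```

Run:
```python
from h import *
s=observe(); print(np.round(s["qpos"],3),np.round(s["tool_pos"],4),np.round(s["tool_rot"],4),s["time"])
w=read_camera("wrist"); cv2.imwrite("pics/w1.png",w["pixels"])
for q in ["scoop","scoop_grip"]: print(q,m(w,q,2))
for q in ["ball0_center","ball3_center"]: print(q,m(w,q,6))
```

```text
[-1.442  0.342  1.524  0.     1.275 -0.146] [ 0.1425 -0.5053  0.2922] [3.1415 0.     0.2748] 1.4
scoop []
scoop_grip []
ball0_center []
ball3_center []
```

View pics/w1.png

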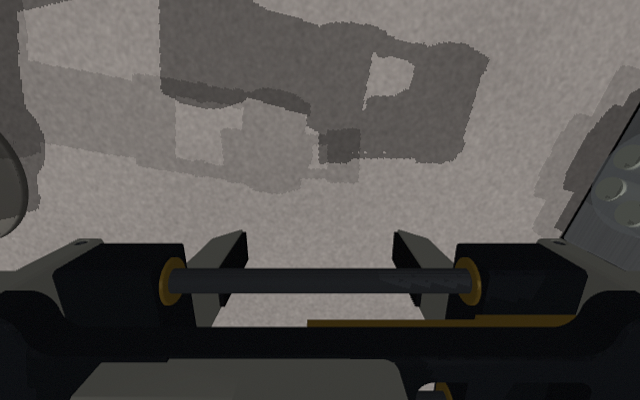

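The arm hasn't moved because the call was refused; the wrist view shows only the bench. I'll resend with all six keys in each row.

Request:
arm_command(
  series=[
    {"x": 40,"y": -13,"z": 10,"rx": 0,"ry": 0,"rz": 4},
    {"x": 80,"y": -26,"z": 20,"rx": 0,"ry": 0,"rz": 8},
    {"x": 120,"y": -40,"z": 30,"rx": 0,"ry": 0,"rz": 12},
    {"x": 160,"y": -53,"z": 40,"rx": 0,"ry": 0,"rz": 16},
    {"x": 200,"y": -66,"z": 50,"rx": 0,"ry": 0,"rz": 20},
    {"x": 240,"y": -80,"z": 60,"rx": 0,"ry": 0,"rz": 24},
    {"x": 280,"y": -93,"z": 70,"rx": 0,"ry": 0,"rz": 27.5},
    {"x": 320,"y": -106,"z": 80,"rx": 0,"ry": 0,"rz": 27.5},
    {"x": 350,"y": -116,"z": 87,"rx": 0,"ry": 0,"rz": 27.5},
    {"x": 371.5,"y": -123,"z": 92,"rx": 0,"ry": 0,"rz": 27.5},
    {"x": 371.5,"y": -123,"z": 92,"rx": 0,"ry": 0,"rz": 27.5},
    {"x": 371.5,"y": -123,"z": 92,"rx": 0,"ry": 0,"rz": 27.5},
  ],
  hand=60,
  squeeze=60,
)

```text
time: 2.85
tool_pos: [0.4666, -0.286, 0.2001]
tool_rot: [3.141, 0.001, -0.204]
contact_force: [0.0, -0.0, -0.9]
opening: 0.0599
grip_force: 0.0
```

Run:
```python
from h import *
s=observe(); print(np.round(s["qpos"],3),np.round(s["tool_pos"],4),np.round(s["tool_rot"],4),s["time"])
w=read_camera("wrist"); cv2.imwrite("pics/w2.png",w["pixels"])
for q in ["scoop","scoop_grip"]: print(q,m(w,q,2))
print(m(w,"ball0_center",6))
```

```text
[-0.69   0.472  1.594 -0.     1.076  1.085] [ 0.4666 -0.286   0.2001] [ 3.1414  0.0006 -0.2039] 2.85
scoop [([0.5878, -0.3124, 0.001], 0.97)]
scoop_grip [([0.4686, -0.2843, 0.0408], 0.56)]
[([0.5778, -0.3205, 0.0112], 0.76), ([0.5949, -0.3043, 0.0208], 0.45)]
```

View pics/w2.png

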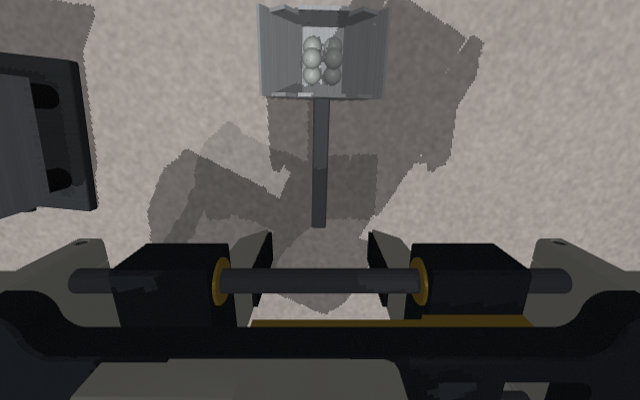

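The wrist view shows six balls in the trough at (322,60). The handle runs from (320,100) to (319,226), centred between the open fingers. Next I descend, grip and lift a little.

Request:
arm_command(
  series=[
    {"x": 0,"y": 0,"z": 35,"rx": 0,"ry": 0,"rz": 0.5},
    {"x": 0,"y": 0,"z": 70,"rx": 0,"ry": 0,"rz": 0.5},
    {"x": 0,"y": 0,"z": 100,"rx": 0,"ry": 0,"rz": 0.5},
    {"x": 0,"y": 0,"z": 115,"rx": 0,"ry": 0,"rz": 0.5},
    {"x": 0,"y": 0,"z": 115,"rx": 0,"ry": 0,"rz": 0.5},
  ],
)

```text
time: 3.55
tool_pos: [0.4651, -0.286, 0.0833]
tool_rot: [-3.14, 0.004, -0.215]
contact_force: [0.2, -0.5, 0.4]
opening: 0.0601
grip_force: 0.0
```

Request:
arm_command(
  series=[
    {"x": 0,"y": 0,"z": 0,"rx": 0,"ry": 0,"rz": 0},
    {"x": 0,"y": 0,"z": 0,"rx": 0,"ry": 0,"rz": 0},
    {"x": 0,"y": 0,"z": 0,"rx": 0,"ry": 0,"rz": 0},
    {"x": 0,"y": 0,"z": 0,"rx": 0,"ry": 0,"rz": 0},
    {"x": 0,"y": 0,"z": 0,"rx": 0,"ry": 0,"rz": 0},
    {"x": 0,"y": 0,"z": 0,"rx": 0,"ry": 0,"rz": 0},
    {"x": 0,"y": 0,"z": 0,"rx": 0,"ry": 0,"rz": 0},
    {"x": 0,"y": 0,"z": 0,"rx": 0,"ry": 0,"rz": 0},
  ],
  hand=5,
  squeeze=60,
)

```text
time: 4.35
tool_pos: [0.4667, -0.2862, 0.0853]
tool_rot: [3.141, -0.0, -0.214]
contact_force: [-0.9, -0.1, 1.0]
opening: 0.0136
grip_force: 60.0
```

Request:
arm_command(
  series=[
    {"x": 0,"y": 0,"z": -10,"rx": 0,"ry": 0,"rz": 0},
    {"x": 0,"y": 0,"z": -30,"rx": 0,"ry": 0,"rz": 0},
    {"x": 0,"y": 0,"z": -60,"rx": 0,"ry": 0,"rz": 0},
    {"x": 0,"y": 0,"z": -90,"rx": 0,"ry": 0,"rz": 0},
    {"x": 0,"y": 0,"z": -120,"rx": 0,"ry": 0,"rz": 0},
    {"x": 0,"y": 0,"z": -140,"rx": 0,"ry": 0,"rz": 0},
    {"x": 0,"y": 0,"z": -140,"rx": 0,"ry": 0,"rz": 0},
  ],
)

```text
time: 5.05
tool_pos: [0.4676, -0.2868, 0.2285]
tool_rot: [3.139, -0.005, -0.214]
contact_force: [-0.9, -0.6, -1.2]
opening: 0.0133
grip_force: 60.0
```

Run:
```python
from h import *
s=observe(); print(np.round(s["qpos"],4).tolist(),np.round(s["tool_pos"],4),np.round(s["tool_rot"],4),s["time"],s["opening"],s["grip_force"])
w=read_camera("side")
for q in ["scoop","scoop_grip"]: print(q,m(w,q,2))
# wrist orientation model
def Rm(q,sg=1): return R.from_euler('ZYZYZ',[q[0],q[1]+q[2],sg*q[3],q[4],q[5]+np.pi/2])
q=s["qpos"]; print(np.degrees((Rm(q).inv()*T()[1]).magnitude()))
Y=np.radians(-16.3)
from scipy.optimize import least_squares
for sg in (1,-1):
  for a in (70,90,105,120):
    Rt=R.from_euler('z',Y)*R.from_euler('x',sg*np.radians(a))*R.from_euler('x',np.pi)
    for fore in (1.9,2.1,2.3):
     for j1 in (-.2,0):
      for g in (1,-1):
        A=(R.from_euler('ZY',[j1,fore]).inv()*Rt)
        e=A.as_euler('ZYZ'); # j4,j5,j6+pi/2
        print(sg,a,fore,j1,e-[0,0,np.pi/2]) if g==1 else 0
```

```text
[-0.6898, 0.4398, 1.5588, -0.0001, 1.1368, 1.0947] [ 0.4676 -0.2868  0.2285] [ 3.1387 -0.0054 -0.2137] 5.05 0.01330903451899505 59.99085545539856
scoop [([0.5915, -0.3132, 0.1459], 0.66)]
scoop_grip [([0.4656, -0.2846, 0.1828], 0.97)]Traceback (most recent call last):
  File "<stdin>", line 7, in <module>
  File "<stdin>", line 6, in Rm
  File "scipy/spatial/transform/_rotation.pyx", line 1413, in scipy.spatial.transform._rotation.Rotation.from_euler
ValueError: Expected axis specification to be a non-empty string of upto 3 characters, got ZYZYZ
```

Run:
```python
from h import *
E=R.from_euler
Y=np.radians(-16.3)
for sg in (1,-1):
  for a in (70,90,105,120):
    Rt=E('z',Y)*E('x',sg*np.radians(a))*E('x',np.pi)
    for fore in (1.9,2.2):
        A=E('ZY',[-.15,fore]).inv()*Rt
        print(sg,a,fore,A.as_euler('ZYZ')-[0,0,np.pi/2])
```

```text
1 70 1.9 [1.2758 1.3389 1.2999]
1 70 2.2 [1.3568 1.2628 0.9987]
1 90 1.9 [1.6145 1.4436 1.2388]
1 90 2.2 [1.6503 1.4622 0.9373]
1 105 1.9 [1.8619 1.5319 1.2182]
1 105 2.2 [1.8606 1.6184 0.9308]
1 120 1.9 [2.1076 1.6226 1.2198]
1 120 2.2 [2.0742 1.7725 0.9575]
-1 70 1.9 [-1.1978  1.5795 -4.3578]
-1 70 2.2 [-1.2106  1.4712 -4.0776]
-1 90 1.9 [-1.5271  1.698  -4.3804]
-1 90 2.2 [-1.4913  1.6794 -4.0789]
-1 105 1.9 [-1.7798  1.7785 -4.4228]
-1 105 2.2 [-1.7089  1.8307 -4.119 ]
-1 120 1.9 [-2.0405  1.8458 -4.4855]
-1 120 2.2 [-1.9439  1.9694 -4.1955]
```

```bash
cat >> h.py <<'E'
BED=np.array([.5880,-.0005,0]); Y=np.radians(-16.3); RC=R.from_euler('z',Y)
def cellw(x,y,z): return BED+RC.apply([x,y,z])
def pose(x,y,z,a,yaw=Y):  # grasp point at cell coords from bed, world z; scoop turned a deg
    Rt=R.from_euler('z',yaw)*R.from_euler('x',np.radians(a))*R.from_euler('x',np.pi)
    return cellw(x,y,z)-Rt.apply([0,0,.047]),Rt
def lip(a,Ly=.020):
    a=np.radians(a); return Ly+.051*np.cos(a)+.009*np.sin(a)
E
python3 - <<'E'
from h import *
p,r=T()
print(observe()["time"])
go(*pose(-.15,-.17,.20,0))
P=pose(-.15,-.17,.20,0)
for w in [(-.135,-.05,.20,0),(-.117,lip(0),.18,0),(-.117,lip(20),.165,20),(-.117,lip(40),.155,40)]:
    go(*pose(*w),P[1],P[0])
P=pose(-.117,lip(40),.155,40)
for a in range(45,121,5): go(*pose(-.117,lip(a),.155,a),P[1],P[0])
E
```

```text
5.2
shift mm [-103.  -145.5  -22.5] rotvec deg [-0.05  0.12  4.05]
shift mm [  15. -120.   -0.] rotvec deg [0. 0. 0.]
shift mm [  33. -241.   20.] rotvec deg [0. 0. 0.]
shift mm [  33.  -224.9   37.8] rotvec deg [20. -0. -0.]
shift mm [  33.  -204.6   56. ] rotvec deg [40. -0. -0.]
shift mm [ 0.   6.  -1.4] rotvec deg [5. 0. 0.]
shift mm [-0.  12.1 -2.6] rotvec deg [10.  0.  0.]
shift mm [-0.  18.5 -3.7] rotvec deg [15. -0. -0.]
shift mm [ 0.  24.9 -4.6] rotvec deg [20.  0.  0.]
shift mm [-0.  31.5 -5.3] rotvec deg [25. -0.  0.]
shift mm [-0.  38.  -5.9] rotvec deg [30. -0. -0.]
shift mm [ 0.  44.5 -6.3] rotvec deg [35.  0.  0.]
shift mm [ 0.  51.  -6.4] rotvec deg [40.  0. -0.]
shift mm [ 0.  57.3 -6.4] rotvec deg [45. -0.  0.]
shift mm [ 0.  63.5 -6.3] rotvec deg [50. -0.  0.]
shift mm [ 0.  69.4 -5.9] rotvec deg [55.  0. -0.]
shift mm [-0.  75.1 -5.3] rotvec deg [60.  0. -0.]
shift mm [-0.  80.4 -4.6] rotvec deg [65.  0.  0.]
shift mm [-0.  85.4 -3.7] rotvec deg [70. -0.  0.]
shift mm [ 0.  90.  -2.6] rotvec deg [75.  0.  0.]
shift mm [ 0.  94.2 -1.4] rotvec deg [80.  0.  0.]
```

Request:
arm_command(
  series=[
    {"x": -10,"y": 0,"z": -5,"rx": 0,"ry": 0,"rz": 0},
    {"x": -30,"y": -10,"z": -10,"rx": 0,"ry": 0,"rz": 0.5},
    {"x": -55,"y": -30,"z": -15,"rx": 0,"ry": 0,"rz": 1},
    {"x": -80,"y": -55,"z": -20,"rx": 0,"ry": 0,"rz": 2},
    {"x": -95,"y": -85,"z": -22,"rx": 0,"ry": 0,"rz": 3},
    {"x": -103,"y": -115,"z": -22,"rx": 0,"ry": 0,"rz": 4},
    {"x": -103,"y": -137,"z": -22,"rx": 0,"ry": 0,"rz": 4},
    {"x": -103,"y": -145.5,"z": -22.5,"rx": 0,"ry": 0,"rz": 4},
    {"x": -103,"y": -145.5,"z": -22.5,"rx": 0,"ry": 0,"rz": 4},
  ],
)

```text
time: 6.1
tool_pos: [0.3966, -0.1214, 0.2474]
tool_rot: [3.142, 0.001, -0.282]
contact_force: [0.1, 0.8, -0.9]
opening: 0.0132
grip_force: 60.0
```

Request:
arm_command(
  series=[
    {"x": 2,"y": -15,"z": 0,"rx": 0,"ry": 0,"rz": 0},
    {"x": 5,"y": -40,"z": 0,"rx": 0,"ry": 0,"rz": 0},
    {"x": 9,"y": -70,"z": 0,"rx": 0,"ry": 0,"rz": 0},
    {"x": 12,"y": -100,"z": 0,"rx": 0,"ry": 0,"rz": 0},
    {"x": 17,"y": -130,"z": 2,"rx": 0,"ry": 0,"rz": 0},
    {"x": 22,"y": -160,"z": 5,"rx": 0,"ry": 0,"rz": 0},
    {"x": 28,"y": -190,"z": 10,"rx": 0,"ry": 0,"rz": 0},
    {"x": 32,"y": -217,"z": 15,"rx": 0,"ry": 0,"rz": 0},
    {"x": 33,"y": -235,"z": 18,"rx": 0,"ry": 0,"rz": 0},
    {"x": 33,"y": -241,"z": 20,"rx": 0,"ry": 0,"rz": 0},
    {"x": 33,"y": -237,"z": 25,"rx": 5,"ry": 0,"rz": 0},
    {"x": 33,"y": -233,"z": 29,"rx": 10,"ry": 0,"rz": 0},
    {"x": 33,"y": -229,"z": 33,"rx": 15,"ry": 0,"rz": 0},
    {"x": 33,"y": -225,"z": 38,"rx": 20,"ry": 0,"rz": 0},
    {"x": 33,"y": -220,"z": 43,"rx": 25,"ry": 0,"rz": 0},
    {"x": 33,"y": -215,"z": 48,"rx": 30,"ry": 0,"rz": 0},
    {"x": 33,"y": -210,"z": 52,"rx": 35,"ry": 0,"rz": 0},
    {"x": 33,"y": -205,"z": 56,"rx": 40,"ry": 0,"rz": 0},
    {"x": 33,"y": -205,"z": 56,"rx": 40,"ry": 0,"rz": 0},
  ],
)

```text
time: 8.0
tool_pos: [0.4854, 0.0629, 0.1902]
tool_rot: [-2.443, 0.003, -0.288]
contact_force: [-0.9, 0.0, -1.5]
opening: 0.0137
grip_force: 60.0
```

Run:
```python
from h import *
s=observe(); print(np.round(s["qpos"],3),np.round(s["tool_pos"],4),np.round(s["tool_rot"],4),s["time"],s["contact_force"])
P=pose(-.117,lip(40),.155,40); go(*P)
p=read_camera("scene"); q=read_camera("side")
print(m(p,"bed"),m(p,"scoop"),m(p,"scoop_grip"),m(q,"scoop"))
cv2.imwrite("pics/s3.png",np.hstack([cv2.resize(p["pixels"][100:300,220:460],(400,333)),cv2.resize(q["pixels"][100:300,200:440],(400,333))]))
```

```text
[-0.379  0.422  1.934  0.83   1.049  0.953] [0.4854 0.0629 0.1902] [-2.4435  0.0028 -0.2883] 8.0 [-0.857   0.0109 -1.533 ]
shift mm [-0.8 -2.5  1.1] rotvec deg [ 0.   -0.02 -0.27]
[([0.5842, 0.0004, 0.0509], 0.75)] [([0.624, 0.0792, 0.1208], 0.64)] [([0.4958, 0.0895, 0.1522], 0.98)] [([0.6219, 0.081, 0.1284], 0.7)]
```

View pics/s3.png

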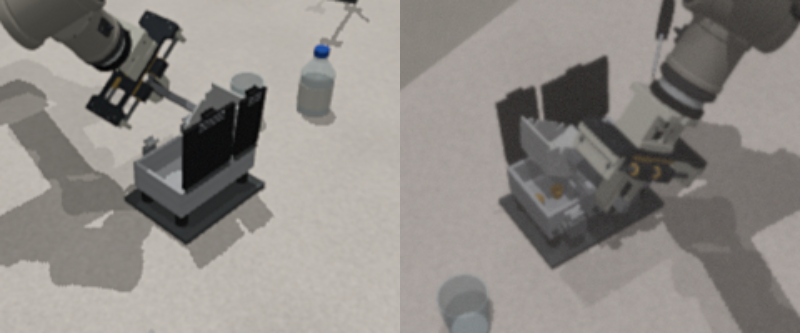

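The scoop hangs level over the cell with no contact, tilted 40°, and its position matches the plan. Next is the pour.

Request:
arm_command(
  series=[
    {"x": -2,"y": 3.5,"z": 0,"rx": 5,"ry": 0,"rz": 0},
    {"x": -2,"y": 9.5,"z": -1.5,"rx": 10,"ry": 0,"rz": 0},
    {"x": -2,"y": 16,"z": -2.5,"rx": 15,"ry": 0,"rz": 0},
    {"x": -2,"y": 22.5,"z": -3.5,"rx": 20,"ry": 0,"rz": 0},
    {"x": -2,"y": 26,"z": -4,"rx": 22.5,"ry": 0,"rz": 0},
    {"x": -2,"y": 29,"z": -4.5,"rx": 25,"ry": 0,"rz": 0},
    {"x": -2,"y": 32,"z": -4.5,"rx": 27.5,"ry": 0,"rz": 0},
    {"x": -2,"y": 35.5,"z": -5,"rx": 30,"ry": 0,"rz": 0},
    {"x": -2,"y": 39,"z": -5,"rx": 32.5,"ry": 0,"rz": 0},
    {"x": -2,"y": 42,"z": -5,"rx": 35,"ry": 0,"rz": 0},
    {"x": -2,"y": 48.5,"z": -5,"rx": 40,"ry": 0,"rz": 0},
    {"x": -2,"y": 55,"z": -5,"rx": 45,"ry": 0,"rz": 0},
    {"x": -2,"y": 61,"z": -5,"rx": 50,"ry": 0,"rz": 0},
    {"x": -2,"y": 67,"z": -5,"rx": 55,"ry": 0,"rz": 0},
    {"x": -2,"y": 72.5,"z": -4.5,"rx": 60,"ry": 0,"rz": 0},
    {"x": -2,"y": 78,"z": -3.5,"rx": 65,"ry": 0,"rz": 0},
    {"x": -2,"y": 83,"z": -2.5,"rx": 70,"ry": 0,"rz": 0},
    {"x": -2,"y": 83,"z": -2.5,"rx": 70,"ry": 0,"rz": 0},
    {"x": -2,"y": 83,"z": -2.5,"rx": 70,"ry": 0,"rz": 0},
    {"x": -2,"y": 83,"z": -2.5,"rx": 70,"ry": 0,"rz": 0},
  ],
)

```text
time: 10.3
tool_pos: [0.4657, 0.004, 0.1406]
tool_rot: [-1.224, -0.001, -0.282]
contact_force: [-2.3, 2.2, -1.5]
opening: 0.0138
grip_force: 60.0
```

Run:
```python
from h import *
s=observe(); print(np.round(s["qpos"],3),np.round(s["tool_pos"],4),np.round(s["tool_rot"],4),s["time"],s["contact_force"])
p=read_camera("scene"); q=read_camera("side")
for n,c in (("scene",p),("side",q)):
  print(n,m(c,"ball0_center",6))
cv2.imwrite("pics/s4.png",np.hstack([cv2.resize(p["pixels"][100:300,220:460],(400,333)),cv2.resize(q["pixels"][100:300,200:440],(400,333))]))
```

```text
[-0.679  1.134  1.904  1.211  1.956  0.103] [0.4657 0.004  0.1406] [-1.2244 -0.0006 -0.2819] 10.3 [-2.2705  2.2457 -1.5433]
scene [([0.7141, -0.3484, 0.001], 0.31)]
side []
```

View pics/s4.png

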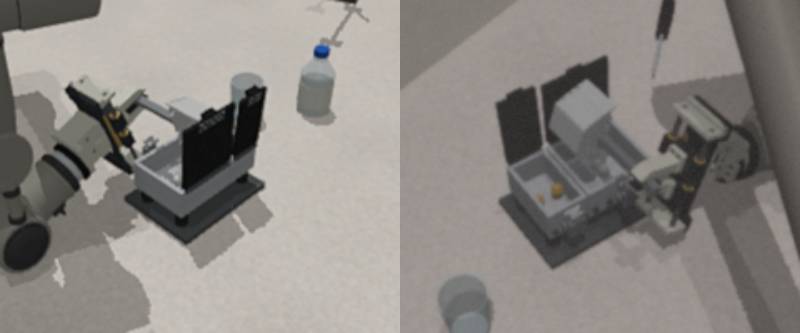

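Tipped to 110°. A white ball shows in the wide chamber at (175,168) in the left half, and none lie outside. I'll lift, turn the scoop back and put it down where it stood.

Run:
```python
from h import *
P=T(); y=lip(110)
for w in [(-.117,y,.20,110),(-.125,y-.01,.235,95),(-.135,y-.02,.235,75),(-.14,y-.03,.235,50),(-.145,y-.05,.225,25),(-.15,y-.07,.215,0)]:
    go(*pose(*w),P[1],P[0])
P=pose(-.15,y-.07,.215,0)
print(y); go(*pose(-.15,-.17,.2,0),P[1],P[0])
D=(np.array([.4667,-.2862,.125]),down(-.214))
go(*D,P[1],P[0]); go(D[0]-[0,0,.0395],D[1],P[1],P[0])
```

```text
shift mm [  1.6 -41.5  12. ] rotvec deg [ 0.06  0.1  -0.01]
shift mm [ -6.4 -90.   16.2] rotvec deg [-14.94   0.1    0.01]
shift mm [ -16.4 -108.2   13.7] rotvec deg [-34.94   0.1    0.03]
shift mm [ -21.4 -125.4   19.3] rotvec deg [-59.94   0.1    0.05]
shift mm [ -26.4 -128.9   16.5] rotvec deg [-84.94   0.09   0.07]
shift mm [ -31.4 -123.7   14.4] rotvec deg [-109.94    0.08    0.1 ]
0.011014206277464073
shift mm [ -0. 111.  15.] rotvec deg [0. 0. 0.]
shift mm [113.8 249.3 137. ] rotvec deg [-0.    0.   -4.04]
shift mm [113.8 249.3 176.5] rotvec deg [-0.    0.   -4.04]
```

Request:
arm_command(
  series=[
    {"x": 1,"y": -20,"z": 6,"rx": 0,"ry": 0,"rz": 0},
    {"x": 1,"y": -41,"z": 12,"rx": 0,"ry": 0,"rz": 0},
    {"x": -2,"y": -65,"z": 14,"rx": -7,"ry": 0,"rz": 0},
    {"x": -6,"y": -90,"z": 16,"rx": -15,"ry": 0,"rz": 0},
    {"x": -10,"y": -97,"z": 15,"rx": -22,"ry": 0,"rz": 0},
    {"x": -14,"y": -103,"z": 14,"rx": -29,"ry": 0,"rz": 0},
    {"x": -17,"y": -109,"z": 14,"rx": -36,"ry": 0,"rz": 0},
    {"x": -19,"y": -115,"z": 16,"rx": -44,"ry": 0,"rz": 0},
    {"x": -20,"y": -121,"z": 18,"rx": -52,"ry": 0,"rz": 0},
    {"x": -21,"y": -125,"z": 19,"rx": -60,"ry": 0,"rz": 0},
    {"x": -23,"y": -127,"z": 18,"rx": -68,"ry": 0,"rz": 0},
    {"x": -25,"y": -128,"z": 17,"rx": -76,"ry": 0,"rz": 0},
    {"x": -26.4,"y": -129,"z": 16.5,"rx": -85,"ry": 0,"rz": 0},
    {"x": -28,"y": -127,"z": 16,"rx": -93,"ry": 0,"rz": 0},
    {"x": -30,"y": -125,"z": 15,"rx": -101,"ry": 0,"rz": 0},
    {"x": -31.4,"y": -124,"z": 14.5,"rx": -110,"ry": 0,"rz": 0},
    {"x": -31.4,"y": -124,"z": 14.5,"rx": -110,"ry": 0,"rz": 0},
    {"x": -31.4,"y": -124,"z": 14.5,"rx": -110,"ry": 0,"rz": 0},
  ],
)

```text
time: 12.3
tool_pos: [0.4273, -0.0143, 0.2619]
tool_rot: [-3.138, 0.001, -0.281]
contact_force: [-1.0, -0.2, -1.4]
opening: 0.0131
grip_force: 60.0
```

Run:
```python
from h import *
s=observe(); print(np.round(s["qpos"],3),np.round(s["tool_pos"],4),np.round(s["tool_rot"],4),s["time"],s["contact_force"])
q=read_camera("side"); p=read_camera("scene"); print(m(q,"ball0_center",6),m(p,"ball0_center",6),m(q,"scoop"),m(q,"scoop_grip"),m(p,"scoop"),m(p,"scoop_grip"))
a=q["pixels"][100:280,200:440]; b=p["pixels"][120:260,250:430]
cv2.imwrite("pics/s5.png",np.hstack([cv2.resize(a,(400,300),interpolation=3),cv2.resize(b,(386,300),interpolation=3)]))
go(*pose(-.15,-.17,.2,0))
D=(np.array([.4667,-.2862,.125]),down(-.214))
go(*D); go(D[0]-[0,0,.0395],D[1])
```

```text
[-0.215  0.194  1.821  0.004  1.127  1.635] [ 0.4273 -0.0143  0.2619] [-3.1377  0.0007 -0.2815] 12.3 [-1.0319 -0.163  -1.4169]
[([0.5505, -0.0459, 0.1797], 0.16)] [] [([0.5499, -0.0515, 0.1811], 0.88)] [([0.5841, 0.2931, -0.002], 0.72)] [([0.5488, -0.0512, 0.1743], 0.86)] [([0.4291, -0.0169, 0.2136], 0.8)]
shift mm [ -0.2 110.1  14.6] rotvec deg [-0.03  0.02 -0.03]
shift mm [113.6 248.4 136.5] rotvec deg [-0.03  0.01 -4.07]
shift mm [113.6 248.4 176. ] rotvec deg [-0.03  0.01 -4.07]
```

View pics/s5.png

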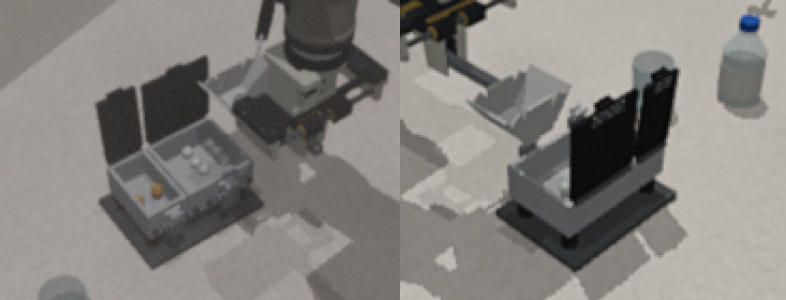

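The side view shows the balls in the wide chamber around (205,160), and the scoop is empty and level. Now I set the scoop down.

Request:
arm_command(
  series=[
    {"x": 0,"y": 30,"z": 4,"rx": 0,"ry": 0,"rz": 0},
    {"x": 0,"y": 70,"z": 9,"rx": 0,"ry": 0,"rz": 0},
    {"x": 0,"y": 110,"z": 15,"rx": 0,"ry": 0,"rz": 0},
    {"x": 15,"y": 145,"z": 25,"rx": 0,"ry": 0,"rz": -1},
    {"x": 45,"y": 180,"z": 50,"rx": 0,"ry": 0,"rz": -2},
    {"x": 75,"y": 215,"z": 80,"rx": 0,"ry": 0,"rz": -3},
    {"x": 100,"y": 238,"z": 110,"rx": 0,"ry": 0,"rz": -4},
    {"x": 112,"y": 247,"z": 130,"rx": 0,"ry": 0,"rz": -4},
    {"x": 113.5,"y": 248.5,"z": 150,"rx": 0,"ry": 0,"rz": -4},
    {"x": 113.5,"y": 248.5,"z": 162,"rx": 0,"ry": 0,"rz": -4},
    {"x": 113.5,"y": 248.5,"z": 170,"rx": 0,"ry": 0,"rz": -4},
    {"x": 113.5,"y": 248.5,"z": 174,"rx": 0,"ry": 0,"rz": -4},
    {"x": 113.5,"y": 248.5,"z": 176,"rx": 0,"ry": 0,"rz": -4},
    {"x": 113.5,"y": 248.5,"z": 176,"rx": 0,"ry": 0,"rz": -4},
    {"x": 113.5,"y": 248.5,"z": 176,"rx": 0,"ry": 0,"rz": -4},
  ],
)

```text
time: 14.2
tool_pos: [0.4673, -0.2858, 0.0866]
tool_rot: [3.141, -0.001, -0.214]
contact_force: [-0.3, 0.3, -0.4]
opening: 0.0135
grip_force: 60.0
```

Run:
```python
from h import *
s=observe(); print(np.round(s["tool_pos"],4),np.round(s["tool_rot"],4),s["time"],s["contact_force"])
q=read_camera("side"); print(m(q,"scoop"),m(q,"scoop_grip"))
```

```text
[ 0.4673 -0.2858  0.0866] [ 3.1409 -0.0013 -0.2136] 14.2 [-0.2612  0.3223 -0.3639]
[([0.5911, -0.3108, 0.0046], 0.72)] [([0.4637, -0.2849, 0.0405], 0.98)]
```

Request:
arm_command(
  series=[
    {"x": 0,"y": 0,"z": 1,"rx": 0,"ry": 0,"rz": 0},
    {"x": 0,"y": 0,"z": 2,"rx": 0,"ry": 0,"rz": 0},
    {"x": 0,"y": 0,"z": 2,"rx": 0,"ry": 0,"rz": 0},
    {"x": 0,"y": 0,"z": 2,"rx": 0,"ry": 0,"rz": 0},
  ],
)

```text
time: 14.75
tool_pos: [0.4669, -0.2858, 0.0841]
tool_rot: [3.141, -0.0, -0.214]
contact_force: [-3.6, 0.6, 4.6]
opening: 0.0137
grip_force: 60.0
```

Request:
arm_command(
  series=[
    {"x": 0,"y": 0,"z": 0,"rx": 0,"ry": 0,"rz": 0},
    {"x": 0,"y": 0,"z": 0,"rx": 0,"ry": 0,"rz": 0},
    {"x": 0,"y": 0,"z": 0,"rx": 0,"ry": 0,"rz": 0},
    {"x": 0,"y": 0,"z": 0,"rx": 0,"ry": 0,"rz": 0},
    {"x": 0,"y": 0,"z": 0,"rx": 0,"ry": 0,"rz": 0},
    {"x": 0,"y": 0,"z": -20,"rx": 0,"ry": 0,"rz": 0},
    {"x": 0,"y": 0,"z": -60,"rx": 0,"ry": 0,"rz": 0},
    {"x": 0,"y": 0,"z": -110,"rx": 0,"ry": 0,"rz": 0},
    {"x": 0,"y": 0,"z": -150,"rx": 0,"ry": 0,"rz": 0},
    {"x": 0,"y": 0,"z": -150,"rx": 0,"ry": 0,"rz": 0},
  ],
  hand=60,
)

```text
time: 15.75
tool_pos: [0.469, -0.2872, 0.2398]
tool_rot: [3.136, -0.011, -0.214]
contact_force: [0.6, -0.5, -0.3]
opening: 0.0601
grip_force: 0.0
```

Run:
```python
from h import *
s=observe(); print(np.round(s["qpos"],3),np.round(s["tool_pos"],4),np.round(s["tool_rot"],4),s["time"],s["contact_force"])
p=read_camera("scene"); q=read_camera("side"); print(m(q,"scoop"),m(q,"scoop_grip"))
K=["bed","terminal_bay","bed_cover_hinge","bed_cover_edge","terminal_cover_hinge","terminal_cover_edge"]
for c in (p,q):
    for k in K: print(k,m(c,k))
```

```text
[-0.689  0.428  1.543 -0.     1.158  1.096] [ 0.469  -0.2872  0.2398] [ 3.1362 -0.0105 -0.2137] 15.75 [ 0.5551 -0.4772 -0.3432]
[([0.5895, -0.3134, 0.0036], 0.66)] [([0.4652, -0.2855, 0.0406], 0.8)]
bed [([0.584, -0.0002, 0.0493], 0.85)]
terminal_bay [([0.6138, 0.0859, 0.0503], 0.81)]
bed_cover_hinge [([0.6405, -0.0209, 0.0975], 0.74)]
bed_cover_edge [([0.6447, -0.0164, 0.2015], 0.9)]
terminal_cover_hinge [([0.6685, 0.0689, 0.0973], 0.79)]
terminal_cover_edge [([0.6818, 0.0614, 0.2], 0.7)]
bed [([0.5895, 0.0006, 0.0444], 0.94)]
terminal_bay [([0.6182, 0.0858, 0.0487], 0.63)]
bed_cover_hinge [([0.6443, -0.0154, 0.0967], 0.97)]
bed_cover_edge [([0.6431, -0.0161, 0.2003], 0.9)]
terminal_cover_hinge [([0.6697, 0.07, 0.0978], 0.88)]
terminal_cover_edge [([0.6814, 0.0708, 0.2001], 0.72)]
```

The scoop stands upright on the bench. Next I plan the sweep of the wide cover with closed fingertips from behind.

```bash
cat >> h.py <<'E'
YC=np.radians(-17.3); EX=np.array([np.cos(YC),np.sin(YC),0])
HB=np.array([.6408,-.0178,.097]); HT=np.array([.6688,.0697,.097]); RD=down(YC)
def tip(H,u,z,): # TCP with fingertip-centre at u towards the robot from hinge, z above hinge axis
    return H-EX*u+[0,0,z+.0655]
def corner(H,th,d):
    t=np.radians(th); return tip(H,d*np.cos(t)-4e-3*np.sin(t)-9.5e-3,d*np.sin(t)+4e-3*np.cos(t))
E
cat > sweep.py <<'E'
from h import *; import sys
H={'b':HB,'t':HT}[sys.argv[1]]
print("now"); A=tip(H,-.045,.140); B=tip(H,-.045,.083)
go(tip(H,.15,.140),RD); go(A,RD); go(B,RD)
print("from B")
for i,th in enumerate(np.linspace(90,6,18)): go(corner(H,th,.083+.026*i/17),RD,RD,B)
E
python3 sweep.py b
```

```text
now
shift mm [ -36.5 -311.9  -68.8] rotvec deg [ 0.01 -0.    5.05]
shift mm [ 157.8 -294.7  -68.8] rotvec deg [ 0.01 -0.    5.05]
shift mm [ 157.8 -294.7  -11.8] rotvec deg [ 0.01 -0.    5.05]
from B
shift mm [-31.5   0.    0. ] rotvec deg [0. 0. 0.]
shift mm [-38.8  -0.   -1.6] rotvec deg [0. 0. 0.]
shift mm [-46.3   0.   -2.5] rotvec deg [0. 0. 0.]
shift mm [-54.   -0.   -2.7] rotvec deg [0. 0. 0.]
shift mm [-61.9   0.   -2.2] rotvec deg [0. 0. 0.]
shift mm [-69.8   0.   -1. ] rotvec deg [0. 0. 0.]
shift mm [-77.6   0.    0.9] rotvec deg [0. 0. 0.]
shift mm [-85.4   0.    3.6] rotvec deg [0. 0. 0.]
shift mm [-93.  -0.   7.] rotvec deg [0. 0. 0.]
shift mm [-100.4   -0.    11.1] rotvec deg [0. 0. 0.]
shift mm [-107.5   -0.    16. ] rotvec deg [0. 0. 0.]
shift mm [-114.3   -0.    21.6] rotvec deg [0. 0. 0.]
shift mm [-120.6   -0.    27.8] rotvec deg [0. 0. 0.]
shift mm [-126.4   -0.    34.7] rotvec deg [0. 0. 0.]
shift mm [-131.7    0.    42.1] rotvec deg [0. 0. 0.]
shift mm [-136.3   -0.    50.2] rotvec deg [0. 0. 0.]
shift mm [-140.3    0.    58.7] rotvec deg [0. 0. 0.]
shift mm [-143.5   -0.    67.6] rotvec deg [0. 0. 0.]
```

Request:
arm_command(
  series=[
    {"x": 0,"y": -10,"z": -35,"rx": 0,"ry": 0,"rz": 1},
    {"x": 5,"y": -40,"z": -68,"rx": 0,"ry": 0,"rz": 2},
    {"x": 15,"y": -80,"z": -70,"rx": 0,"ry": 0,"rz": 3},
    {"x": 35,"y": -120,"z": -70,"rx": 0,"ry": 0,"rz": 4},
    {"x": 60,"y": -155,"z": -70,"rx": 0,"ry": 0,"rz": 5},
    {"x": 85,"y": -190,"z": -70,"rx": 0,"ry": 0,"rz": 5},
    {"x": 110,"y": -225,"z": -70,"rx": 0,"ry": 0,"rz": 5},
    {"x": 135,"y": -260,"z": -70,"rx": 0,"ry": 0,"rz": 5},
    {"x": 150,"y": -285,"z": -70,"rx": 0,"ry": 0,"rz": 5},
    {"x": 158,"y": -295,"z": -70,"rx": 0,"ry": 0,"rz": 5},
    {"x": 158,"y": -295,"z": -70,"rx": 0,"ry": 0,"rz": 5},
    {"x": 158,"y": -295,"z": -40,"rx": 0,"ry": 0,"rz": 5},
    {"x": 158,"y": -295,"z": -12,"rx": 0,"ry": 0,"rz": 5},
    {"x": 158,"y": -295,"z": -12,"rx": 0,"ry": 0,"rz": 5},
  ],
  hand=0,
  squeeze=20,
)

```text
time: 17.95
tool_pos: [0.6817, -0.0316, 0.2415]
tool_rot: [3.14, 0.009, -0.302]
contact_force: [-0.7, -0.2, 0.2]
opening: 0.0005
grip_force: 0.0
```

Run:
```python
from h import *
s=observe(); print(np.round(s["qpos"],3),s["time"],s["contact_force"],s["opening"]); go(tip(HB,-.045,.083),RD)
p=read_camera("scene");q=read_camera("side")
cv2.imwrite("pics/s6.png",np.hstack([cv2.resize(p["pixels"][80:260,250:450],(400,360)),cv2.resize(q["pixels"][80:260,220:420],(400,360))]))
print(m(p,"bed_cover_edge"),m(q,"bed_cover_edge"))
```

```text
[-0.158  0.68   1.096 -0.     1.375  1.715] 17.95 [-0.6625 -0.2291  0.2013] 0.00046868520920076017
shift mm [ 1.8 -1.  -4.1] rotvec deg [ 0.09  0.49 -0.01]
[([0.6449, -0.0173, 0.2042], 0.75)] [([0.6424, -0.0178, 0.2026], 0.97)]
```

View pics/s6.png

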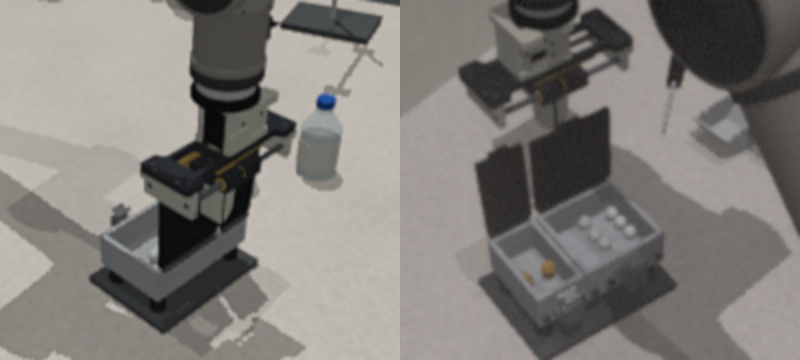

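All six balls show in the wide chamber, around (585–630, 213–243), and the closed fingers are behind the wide cover. I'll sweep it forward.

Request:
arm_command(
  series=[
    {"x": -15,"y": 0,"z": 0,"rx": 0,"ry": 0,"rz": 0},
    {"x": -31,"y": 0,"z": 0,"rx": 0,"ry": 0,"rz": 0},
    {"x": -39,"y": 0,"z": -1.5,"rx": 0,"ry": 0,"rz": 0},
    {"x": -46,"y": 0,"z": -2.5,"rx": 0,"ry": 0,"rz": 0},
    {"x": -54,"y": 0,"z": -2.5,"rx": 0,"ry": 0,"rz": 0},
    {"x": -62,"y": 0,"z": -2,"rx": 0,"ry": 0,"rz": 0},
    {"x": -70,"y": 0,"z": -1,"rx": 0,"ry": 0,"rz": 0},
    {"x": -77.5,"y": 0,"z": 1,"rx": 0,"ry": 0,"rz": 0},
    {"x": -85.5,"y": 0,"z": 3.5,"rx": 0,"ry": 0,"rz": 0},
    {"x": -93,"y": 0,"z": 7,"rx": 0,"ry": 0,"rz": 0},
    {"x": -100.5,"y": 0,"z": 11,"rx": 0,"ry": 0,"rz": 0},
    {"x": -107.5,"y": 0,"z": 16,"rx": 0,"ry": 0,"rz": 0},
    {"x": -114,"y": 0,"z": 21.5,"rx": 0,"ry": 0,"rz": 0},
    {"x": -120.5,"y": 0,"z": 28,"rx": 0,"ry": 0,"rz": 0},
    {"x": -126.5,"y": 0,"z": 35,"rx": 0,"ry": 0,"rz": 0},
    {"x": -131.5,"y": 0,"z": 42,"rx": 0,"ry": 0,"rz": 0},
    {"x": -136,"y": 0,"z": 50,"rx": 0,"ry": 0,"rz": 0},
    {"x": -140,"y": 0,"z": 58.5,"rx": 0,"ry": 0,"rz": 0},
    {"x": -140,"y": 0,"z": 58.5,"rx": 0,"ry": 0,"rz": 0},
    {"x": -140,"y": 0,"z": 58.5,"rx": 0,"ry": 0,"rz": 0},
  ],
)

```text
time: 20.15
tool_pos: [0.5498, 0.0107, 0.1868]
tool_rot: [3.141, 0.002, -0.301]
contact_force: [0.3, 0.9, 0.3]
opening: 0.0
grip_force: 0.3
```

Run:
```python
from h import *
s=observe(); p0=T()[0]; print(s["time"],s["contact_force"]); go(corner(HB,6,.109),RD)
r=p0-[0,0,.0655]-HB; print("tip u,z",-r@EX*1000,r[2]*1000)
p=read_camera("scene");q=read_camera("side")
print(m(p,"bed_cover_edge"),m(q,"bed_cover_edge"),m(p,"bed_cover_hinge"))
cv2.imwrite("pics/s7.png",np.hstack([cv2.resize(p["pixels"][80:260,250:450],(400,360)),cv2.resize(q["pixels"][80:260,220:420],(400,360))]))
```

```text
20.15 [0.3126 0.851  0.3085]
shift mm [-3.1  0.1  8.9] rotvec deg [0.02 0.11 0.05]
tip u,z 95.36335377486864 24.269607441784498
[([0.5453, 0.0141, 0.12], 0.76)] [([0.5412, 0.0109, 0.1217], 0.68)] [([0.6398, -0.0195, 0.0973], 0.69)]
```

View pics/s7.png

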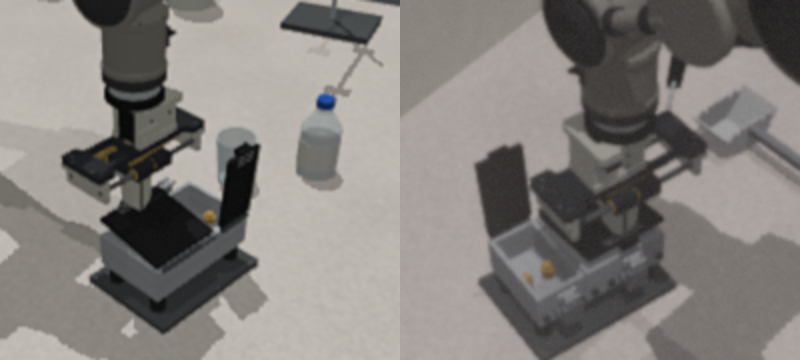

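The wide cover is down to about 10° under the fingertips, with tip centre 95 mm from the hinge. I'll press in small steps and watch the force.

Request:
arm_command(
  series=[
    {"x": -2,"y": 0,"z": 4,"rx": 0,"ry": 0,"rz": 0},
    {"x": -4,"y": 0,"z": 8,"rx": 0,"ry": 0,"rz": 0},
    {"x": -5,"y": 0,"z": 11,"rx": 0,"ry": 0,"rz": 0},
    {"x": -5,"y": 0,"z": 14,"rx": 0,"ry": 0,"rz": 0},
    {"x": -5,"y": 0,"z": 14,"rx": 0,"ry": 0,"rz": 0},
  ],
)

```text
time: 20.9
tool_pos: [0.5455, 0.012, 0.173]
tool_rot: [3.142, 0.0, -0.301]
contact_force: [1.1, -0.3, 2.5]
opening: 0.0004
grip_force: 1.1
```

Request:
arm_command(
  series=[
    {"x": 0,"y": 0,"z": 2,"rx": 0,"ry": 0,"rz": 0},
    {"x": 0,"y": 0,"z": 4,"rx": 0,"ry": 0,"rz": 0},
    {"x": 0,"y": 0,"z": 6,"rx": 0,"ry": 0,"rz": 0},
    {"x": 0,"y": 0,"z": 6,"rx": 0,"ry": 0,"rz": 0},
  ],
)

```text
time: 21.3
tool_pos: [0.5456, 0.0121, 0.1673]
tool_rot: [3.142, -0.0, -0.301]
contact_force: [-0.5, 0.3, 4.5]
opening: 0.0003
grip_force: 2.5
```

Request:
arm_command(
  series=[
    {"x": 0,"y": 0,"z": 2,"rx": 0,"ry": 0,"rz": 0},
    {"x": 0,"y": 0,"z": 4,"rx": 0,"ry": 0,"rz": 0},
    {"x": 0,"y": 0,"z": 4,"rx": 0,"ry": 0,"rz": 0},
  ],
)

```text
time: 21.6
tool_pos: [0.5456, 0.0121, 0.1635]
tool_rot: [3.142, -0.0, -0.301]
contact_force: [-1.4, -0.8, 8.3]
opening: 0.0005
grip_force: 3.4
```

Request:
arm_command(
  series=[
    {"x": 0,"y": 0,"z": 1,"rx": 0,"ry": 0,"rz": 0},
    {"x": 0,"y": 0,"z": 2,"rx": 0,"ry": 0,"rz": 0},
    {"x": 0,"y": 0,"z": 2,"rx": 0,"ry": 0,"rz": 0},
  ],
)

```text
time: 21.9
tool_pos: [0.5456, 0.0121, 0.1618]
tool_rot: [3.142, -0.0, -0.301]
contact_force: [-0.4, -1.0, 8.0]
opening: 0.0006
grip_force: 3.8
```

Request:
arm_command(
  series=[
    {"x": 0,"y": 0,"z": 1,"rx": 0,"ry": 0,"rz": 0},
    {"x": 0,"y": 0,"z": 2,"rx": 0,"ry": 0,"rz": 0},
    {"x": 0,"y": 0,"z": 2,"rx": 0,"ry": 0,"rz": 0},
  ],
)

```text
time: 22.2
tool_pos: [0.5455, 0.0121, 0.1599]
tool_rot: [-3.142, -0.0, -0.301]
contact_force: [-1.8, 0.2, 8.6]
opening: 0.0005
grip_force: 4.3
```

Request:
arm_command(
  series=[
    {"x": 0,"y": 0,"z": 1,"rx": 0,"ry": 0,"rz": 0},
    {"x": 0,"y": 0,"z": 2,"rx": 0,"ry": 0,"rz": 0},
    {"x": 0,"y": 0,"z": 2,"rx": 0,"ry": 0,"rz": 0},
  ],
)

```text
time: 22.5
tool_pos: [0.5456, 0.0121, 0.158]
tool_rot: [3.142, -0.001, -0.301]
contact_force: [-1.6, 0.3, 9.0]
opening: 0.0004
grip_force: 4.7
```

Request:
arm_command(
  series=[
    {"x": 0,"y": 0,"z": 1,"rx": 0,"ry": 0,"rz": 0},
    {"x": 0,"y": 0,"z": 2,"rx": 0,"ry": 0,"rz": 0},
    {"x": 0,"y": 0,"z": 2,"rx": 0,"ry": 0,"rz": 0},
  ],
)

```text
time: 22.8
tool_pos: [0.5456, 0.0121, 0.1561]
tool_rot: [-3.142, -0.001, -0.301]
contact_force: [-1.7, -0.5, 9.6]
opening: 0.0005
grip_force: 5.1
```

Request:
arm_command(
  series=[
    {"x": 0,"y": 0,"z": 1,"rx": 0,"ry": 0,"rz": 0},
    {"x": 0,"y": 0,"z": 2,"rx": 0,"ry": 0,"rz": 0},
    {"x": 0,"y": 0,"z": 2,"rx": 0,"ry": 0,"rz": 0},
  ],
)

```text
time: 23.1
tool_pos: [0.5451, 0.0122, 0.1534]
tool_rot: [3.141, 0.001, -0.301]
contact_force: [-2.1, 0.4, 7.8]
opening: 0.0004
grip_force: 3.7
```

Request:
arm_command(
  series=[
    {"x": 0,"y": 0,"z": 1,"rx": 0,"ry": 0,"rz": 0},
    {"x": 0,"y": 0,"z": 2,"rx": 0,"ry": 0,"rz": 0},
    {"x": 0,"y": 0,"z": 2,"rx": 0,"ry": 0,"rz": 0},
  ],
)

```text
time: 23.4
tool_pos: [0.5451, 0.0122, 0.1515]
tool_rot: [3.141, 0.001, -0.301]
contact_force: [-2.0, 0.7, 7.8]
opening: 0.0009
grip_force: 4.1
```

The force dropped from 9.6 to 7.8 N, so the catch snapped. I'll add a small extra push, then lift off and check.

Request:
arm_command(
  series=[
    {"x": 0,"y": 0,"z": 1.5,"rx": 0,"ry": 0,"rz": 0},
    {"x": 0,"y": 0,"z": 3,"rx": 0,"ry": 0,"rz": 0},
    {"x": 0,"y": 0,"z": 3,"rx": 0,"ry": 0,"rz": 0},
  ],
)

```text
time: 23.7
tool_pos: [0.5451, 0.0122, 0.1487]
tool_rot: [3.141, 0.001, -0.301]
contact_force: [-2.9, 0.1, 10.1]
opening: 0.0006
grip_force: 4.8
```

Request:
arm_command(
  series=[
    {"x": 0,"y": 0,"z": -5,"rx": 0,"ry": 0,"rz": 0},
    {"x": 0,"y": 0,"z": -10,"rx": 0,"ry": 0,"rz": 0},
    {"x": 0,"y": 0,"z": -20,"rx": 0,"ry": 0,"rz": 0},
    {"x": 0,"y": 0,"z": -40,"rx": 0,"ry": 0,"rz": 0},
    {"x": 0,"y": 0,"z": -80,"rx": 0,"ry": 0,"rz": 0},
    {"x": 0,"y": 0,"z": -120,"rx": 0,"ry": 0,"rz": 0},
    {"x": 0,"y": 0,"z": -155,"rx": 0,"ry": 0,"rz": 0},
    {"x": 0,"y": 0,"z": -155,"rx": 0,"ry": 0,"rz": 0},
  ],
)

```text
time: 24.5
tool_pos: [0.5472, 0.0119, 0.3088]
tool_rot: [-3.14, -0.01, -0.301]
contact_force: [0.8, 0.6, -0.5]
opening: 0.0003
grip_force: 0.0
```

```bash
python3 - <<'E'
from h import *
p=read_camera("scene");q=read_camera("side")
print(m(p,"bed_cover_edge"),m(q,"bed_cover_edge"),m(p,"terminal_cover_edge"),m(q,"terminal_cover_edge"))
E
python3 sweep.py t | head -4
```

```text
[([0.5417, 0.0173, 0.1012], 0.64)] [([0.5411, 0.0142, 0.104], 0.88)] [([0.6798, 0.0626, 0.1989], 0.66)] [([0.6786, 0.0685, 0.2023], 0.77)]
now
shift mm [-48.9 -91.9  -0.6] rotvec deg [0.04 0.17 0.04]
shift mm [146.1 -91.7  -1.2] rotvec deg [0.04 0.17 0.04]
shift mm [146.3 -91.8  55.8] rotvec deg [0.04 0.17 0.04]
```

The wide cover stays shut, with its edge at z = 0.101 to 0.104. Now I go behind the narrow cover.

Request:
arm_command(
  series=[
    {"x": 10,"y": -25,"z": 0,"rx": 0,"ry": 0,"rz": 0},
    {"x": 40,"y": -55,"z": 0,"rx": 0,"ry": 0,"rz": 0},
    {"x": 75,"y": -80,"z": 0,"rx": 0,"ry": 0,"rz": 0},
    {"x": 110,"y": -92,"z": 0,"rx": 0,"ry": 0,"rz": 0},
    {"x": 138,"y": -92,"z": 0,"rx": 0,"ry": 0,"rz": 0},
    {"x": 147,"y": -92,"z": 0,"rx": 0,"ry": 0,"rz": 0},
    {"x": 147,"y": -92,"z": 10,"rx": 0,"ry": 0,"rz": 0},
    {"x": 147,"y": -92,"z": 35,"rx": 0,"ry": 0,"rz": 0},
    {"x": 147,"y": -92,"z": 56,"rx": 0,"ry": 0,"rz": 0},
    {"x": 147,"y": -92,"z": 56,"rx": 0,"ry": 0,"rz": 0},
    {"x": 147,"y": -92,"z": 56,"rx": 0,"ry": 0,"rz": 0},
  ],
)

```text
time: 25.9
tool_pos: [0.7126, 0.0565, 0.2468]
tool_rot: [3.141, 0.002, -0.301]
contact_force: [0.3, 0.2, 0.9]
opening: 0.0006
grip_force: 0.0
```

Run:
```python
from h import *
s=observe(); print(s["contact_force"],np.round(s["qpos"],3)); go(tip(HT,-.045,.083),RD)
```

```text
[0.2552 0.1746 0.9201] [-0.028  0.74   0.966 -0.     1.437  1.844]
shift mm [-0.8  0.4  1.3] rotvec deg [0.03 0.09 0.05]
```

Request:
arm_command(
  series=[
    {"x": -15,"y": 0,"z": 1,"rx": 0,"ry": 0,"rz": 0},
    {"x": -32,"y": 0,"z": 1,"rx": 0,"ry": 0,"rz": 0},
    {"x": -40,"y": 0,"z": -0.5,"rx": 0,"ry": 0,"rz": 0},
    {"x": -47,"y": 0,"z": -1.5,"rx": 0,"ry": 0,"rz": 0},
    {"x": -55,"y": 0,"z": -1.5,"rx": 0,"ry": 0,"rz": 0},
    {"x": -63,"y": 0,"z": -1,"rx": 0,"ry": 0,"rz": 0},
    {"x": -71,"y": 0,"z": 0,"rx": 0,"ry": 0,"rz": 0},
    {"x": -78.5,"y": 0,"z": 2,"rx": 0,"ry": 0,"rz": 0},
    {"x": -86.5,"y": 0,"z": 4.5,"rx": 0,"ry": 0,"rz": 0},
    {"x": -94,"y": 0,"z": 8,"rx": 0,"ry": 0,"rz": 0},
    {"x": -101.5,"y": 0,"z": 12,"rx": 0,"ry": 0,"rz": 0},
    {"x": -108.5,"y": 0,"z": 17,"rx": 0,"ry": 0,"rz": 0},
    {"x": -115,"y": 0,"z": 22.5,"rx": 0,"ry": 0,"rz": 0},
    {"x": -121.5,"y": 0,"z": 29,"rx": 0,"ry": 0,"rz": 0},
    {"x": -127.5,"y": 0,"z": 36,"rx": 0,"ry": 0,"rz": 0},
    {"x": -132.5,"y": 0,"z": 43,"rx": 0,"ry": 0,"rz": 0},
    {"x": -137,"y": 0,"z": 51,"rx": 0,"ry": 0,"rz": 0},
    {"x": -141,"y": 0,"z": 59.5,"rx": 0,"ry": 0,"rz": 0},
    {"x": -141,"y": 0,"z": 59.5,"rx": 0,"ry": 0,"rz": 0},
    {"x": -141,"y": 0,"z": 59.5,"rx": 0,"ry": 0,"rz": 0},
  ],
)

```text
time: 27.9
tool_pos: [0.578, 0.0983, 0.1872]
tool_rot: [3.141, 0.002, -0.301]
contact_force: [0.3, 0.2, 0.4]
opening: 0.0005
grip_force: 0.4
```

Run:
```python
from h import *
s=observe(); p0=T()[0]; print(s["time"],s["contact_force"])
r=p0-[0,0,.0655]-HT; print("tip u,z",-r@EX*1000,r[2]*1000)
p=read_camera("scene");q=read_camera("side")
for k in ("terminal_cover_edge","terminal_cover_hinge","bed_cover_edge"): print(m(p,k),m(q,k))
```

```text
27.9 [0.2782 0.1621 0.4269]
tip u,z 95.19295714580484 24.741141810830204
[([0.571, 0.0962, 0.1192], 0.56)] [([0.572, 0.1004, 0.1235], 0.71)]
[([0.6686, 0.069, 0.096], 0.57)] [([0.6705, 0.0707, 0.0969], 0.78)]
[([0.5397, 0.0156, 0.1009], 0.87)] [([0.5369, 0.0143, 0.1035], 0.9)]
```

The narrow cover is held at about 10°, as the wide one was. I'll press it the same way.

Request:
arm_command(
  series=[
    {"x": -2,"y": 0,"z": 4,"rx": 0,"ry": 0,"rz": 0},
    {"x": -4,"y": 0,"z": 8,"rx": 0,"ry": 0,"rz": 0},
    {"x": -5,"y": 0,"z": 11,"rx": 0,"ry": 0,"rz": 0},
    {"x": -5,"y": 0,"z": 14,"rx": 0,"ry": 0,"rz": 0},
    {"x": -5,"y": 0,"z": 17,"rx": 0,"ry": 0,"rz": 0},
    {"x": -5,"y": 0,"z": 20,"rx": 0,"ry": 0,"rz": 0},
    {"x": -5,"y": 0,"z": 20,"rx": 0,"ry": 0,"rz": 0},
  ],
)

```text
time: 29.0
tool_pos: [0.5738, 0.0996, 0.1677]
tool_rot: [3.142, 0.0, -0.301]
contact_force: [0.2, -0.8, 4.5]
opening: 0.0007
grip_force: 2.4
```

Request:
arm_command(
  series=[
    {"x": 0,"y": 0,"z": 1,"rx": 0,"ry": 0,"rz": 0},
    {"x": 0,"y": 0,"z": 2,"rx": 0,"ry": 0,"rz": 0},
    {"x": 0,"y": 0,"z": 2,"rx": 0,"ry": 0,"rz": 0},
  ],
)

```text
time: 29.3
tool_pos: [0.5738, 0.0997, 0.166]
tool_rot: [-3.142, -0.0, -0.301]
contact_force: [0.2, -0.8, 6.7]
opening: 0.0007
grip_force: 2.8
```

Request:
arm_command(
  series=[
    {"x": 0,"y": 0,"z": 1,"rx": 0,"ry": 0,"rz": 0},
    {"x": 0,"y": 0,"z": 2,"rx": 0,"ry": 0,"rz": 0},
    {"x": 0,"y": 0,"z": 2,"rx": 0,"ry": 0,"rz": 0},
  ],
)

```text
time: 29.6
tool_pos: [0.5738, 0.0997, 0.1641]
tool_rot: [-3.142, -0.0, -0.301]
contact_force: [-1.2, -0.6, 6.5]
opening: 0.0004
grip_force: 3.3
```

Request:
arm_command(
  series=[
    {"x": 0,"y": 0,"z": 1,"rx": 0,"ry": 0,"rz": 0},
    {"x": 0,"y": 0,"z": 2,"rx": 0,"ry": 0,"rz": 0},
    {"x": 0,"y": 0,"z": 2,"rx": 0,"ry": 0,"rz": 0},
  ],
)

```text
time: 29.9
tool_pos: [0.5738, 0.0997, 0.1623]
tool_rot: [-3.142, -0.0, -0.301]
contact_force: [-0.5, -0.7, 7.7]
opening: 0.0006
grip_force: 3.7
```

Request:
arm_command(
  series=[
    {"x": 0,"y": 0,"z": 1,"rx": 0,"ry": 0,"rz": 0},
    {"x": 0,"y": 0,"z": 2,"rx": 0,"ry": 0,"rz": 0},
    {"x": 0,"y": 0,"z": 2,"rx": 0,"ry": 0,"rz": 0},
  ],
)

```text
time: 30.2
tool_pos: [0.5737, 0.0997, 0.1604]
tool_rot: [-3.141, -0.0, -0.301]
contact_force: [-1.9, 1.1, 8.2]
opening: 0.0004
grip_force: 4.2
```

Request:
arm_command(
  series=[
    {"x": 0,"y": 0,"z": 1,"rx": 0,"ry": 0,"rz": 0},
    {"x": 0,"y": 0,"z": 2,"rx": 0,"ry": 0,"rz": 0},
    {"x": 0,"y": 0,"z": 2,"rx": 0,"ry": 0,"rz": 0},
  ],
)

```text
time: 30.5
tool_pos: [0.5738, 0.0997, 0.1586]
tool_rot: [-3.141, -0.0, -0.301]
contact_force: [-2.6, -0.1, 10.0]
opening: 0.0006
grip_force: 4.6
```

Request:
arm_command(
  series=[
    {"x": 0,"y": 0,"z": 1,"rx": 0,"ry": 0,"rz": 0},
    {"x": 0,"y": 0,"z": 2,"rx": 0,"ry": 0,"rz": 0},
    {"x": 0,"y": 0,"z": 2,"rx": 0,"ry": 0,"rz": 0},
  ],
)

```text
time: 30.8
tool_pos: [0.5738, 0.0997, 0.1567]
tool_rot: [-3.141, -0.001, -0.301]
contact_force: [-2.3, -0.7, 9.4]
opening: 0.0003
grip_force: 5.0
```

Request:
arm_command(
  series=[
    {"x": 0,"y": 0,"z": 1,"rx": 0,"ry": 0,"rz": 0},
    {"x": 0,"y": 0,"z": 2,"rx": 0,"ry": 0,"rz": 0},
    {"x": 0,"y": 0,"z": 2,"rx": 0,"ry": 0,"rz": 0},
  ],
)

```text
time: 31.1
tool_pos: [0.5736, 0.0997, 0.1545]
tool_rot: [-3.141, 0.0, -0.301]
contact_force: [-2.6, 0.4, 7.1]
opening: 0.0004
grip_force: 3.5
```

The force fell from 9.4 to 7.1 N, so this catch snapped too. Same small extra push, then lift clear and check.

Request:
arm_command(
  series=[
    {"x": 0,"y": 0,"z": 1.5,"rx": 0,"ry": 0,"rz": 0},
    {"x": 0,"y": 0,"z": 3,"rx": 0,"ry": 0,"rz": 0},
    {"x": 0,"y": 0,"z": 4.5,"rx": 0,"ry": 0,"rz": 0},
    {"x": 0,"y": 0,"z": 4.5,"rx": 0,"ry": 0,"rz": 0},
  ],
)

```text
time: 31.5
tool_pos: [0.5734, 0.0998, 0.1497]
tool_rot: [3.142, 0.001, -0.301]
contact_force: [-2.9, 0.7, 9.0]
opening: 0.0003
grip_force: 4.5
```

Request:
arm_command(
  series=[
    {"x": 0,"y": 0,"z": -5,"rx": 0,"ry": 0,"rz": 0},
    {"x": 0,"y": 0,"z": -10,"rx": 0,"ry": 0,"rz": 0},
    {"x": 0,"y": 0,"z": -20,"rx": 0,"ry": 0,"rz": 0},
    {"x": 0,"y": 0,"z": -40,"rx": 0,"ry": 0,"rz": 0},
    {"x": 0,"y": 0,"z": -80,"rx": 0,"ry": 0,"rz": 0},
    {"x": -20,"y": 0,"z": -120,"rx": 0,"ry": 0,"rz": 0},
    {"x": -50,"y": 0,"z": -150,"rx": 0,"ry": 0,"rz": 0},
    {"x": -80,"y": 0,"z": -170,"rx": 0,"ry": 0,"rz": 0},
    {"x": -80,"y": 0,"z": -170,"rx": 0,"ry": 0,"rz": 0},
  ],
)

```text
time: 32.4
tool_pos: [0.4957, 0.1243, 0.323]
tool_rot: [-3.139, -0.004, -0.3]
contact_force: [1.3, 0.9, -0.1]
opening: 0.0004
grip_force: 0.0
```

Run:
```python
from h import *
p=read_camera("scene");q=read_camera("side")
for k in ("terminal_cover_edge","bed_cover_edge","scoop","scoop_grip","beaker","reagent","driver"): print(k,m(p,k),m(q,k))
cv2.imwrite("pics/s8.png",np.hstack([cv2.resize(p["pixels"][120:340,210:450],(400,366)),cv2.resize(q["pixels"][80:300,200:440],(400,366))]))
```

```text
terminal_cover_edge [([0.5673, 0.0969, 0.0967], 0.78)] [([0.5685, 0.1069, 0.0992], 0.63)]
bed_cover_edge [([0.5381, 0.0182, 0.1026], 0.58)] [([0.5408, 0.016, 0.1011], 0.55)]
scoop [([0.5939, -0.3103, 0.0006], 0.57)] [([0.5933, -0.3142, -0.0001], 0.56)]
scoop_grip [] [([0.4675, -0.2839, 0.0416], 0.97)]
beaker [([0.5833, 0.2928, 0.0022], 0.9)] [([0.5848, 0.2926, -0.0008], 0.83)]
reagent [([0.6994, 0.3739, 0.0022], 0.73)] [([0.6996, 0.3823, -0.0012], 0.93)]
driver [([0.7151, -0.3464, 0.0003], 0.63)] [([0.7147, -0.3461, 0.0024], 0.52)]
```

View pics/s8.png

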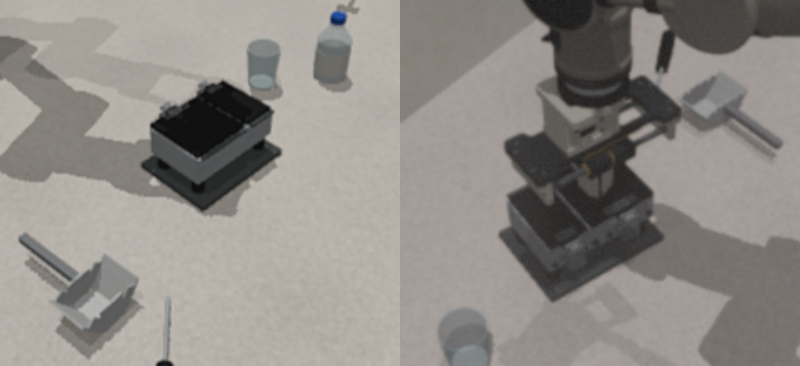

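Both covers lie flat on the cell at (212,120) with the catches holding. The scoop stands upright and empty at (97,295), and the beaker, bottle and screwdriver have not moved. The arm is clear, so I hand in.

```bash
python3 -c "
from cell import *
print(hand_in())"
```

```text
the job is handed in; nothing more can be done
None
```

I tipped all six balls into the wide chamber, stood the scoop upright on the bench, snapped both covers shut and handed the job in at about 33 s; the beaker, bottle and screwdriver did not move.

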